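Wedge up the balance's front feet for levelling

TASK

The balance is out of level, and its two front feet (at the end with the display and keys, facing the robot's left) can only be turned with the weight off them. First stand the amber bottle that blocks this end upright in the steel tray, then lay the white wedge flat on the bench and push its thin end in under the middle of the display end until both front feet are just clear of the bench, a few millimetres and no more, rear feet still down, without shoving the balance along or disturbing other things. Finish still gripping the wedge there, the balance resting on it and not touched by the robot, so that a colleague can turn the feet.

Things in the scene. Friction and masses are not known exactly. Their poses are not given: they have to be found in the camera images.
- balance: laboratory balance, grey-white pan on a yellow collar, 311 x 242 x 102 mm high, about 2 kg, loose on four round rubber feet (22 mm across). Origin under its middle; x along its length to the display end (front), z up. The front face, with a small display, lies at x = +156 mm at most; three push keys in it at y = +58, -40 and -58, z 14 to 24 mm. Wedged up at the front, it turns about its rear feet
- front_foot_l (a point): underside centre of one front foot, at x = +113, y = +80 mm in the balance's frame; height 0 when standing on the bench
- front_foot_r (a point): underside centre of the other front foot, at x = +113, y = -80 mm in the balance's frame
- rear_foot_l (a point): underside centre of a rear foot, at x = -111, y = +80 mm in the balance's frame
- rear_foot_r (a point): underside centre of the other rear foot, at x = -111, y = -80 mm in the balance's frame
- front_edge (a point): where the wedge enters and its ramp meets the housing: middle of the front edge of the balance's level underside, x = +128, y = 0, 4.8 mm above the bench. Ahead of it the housing curves up to 32 mm high at x = +139 mm. A foot rises about 0.94 mm per mm of rise here
- wedge: white smooth nylon levelling wedge, 150 x 36 x 25 mm, flat on the bench. Origin in the middle of its underside; x to the thin tip, z up. Heel, x = -75 to -40 mm: level block 25 mm high, upright sides 36 mm apart in y. Then the top slopes straight down to the tip at x = +75 mm, 2.5 mm thick (0.196 mm per mm). Slippery (friction 0.2) but stays where pushed; going in under the balance takes 6 to 14 N
- wedge_tip (a point): middle of the tip's lower edge, x = +75 mm in the wedge's frame
- wedge_heel (a point): middle of the heel block, x = -55 mm, 12.5 mm above the wedge's underside: the place to grip
- amber_bottle: brown glass bottle with a black cap, 94 mm high, round body 48 mm across (grip it round the body about 55 mm up), standing in front of the balance's display end in the wedge's way. Origin at the centre of its foot, z up. 0.15 kg, loose
- tray: steel instrument tray at the left, fixed to the bench, 246 x 136 mm, rim 16 mm high and 3 mm thick, floor 2 mm thick. Origin under its middle; y along its length, x across
- ointment_jar: white ointment jar 55 mm across, 40 mm high, loose bystander standing in the half of the tray nearer the robot, origin at its foot
- small_vial: white tablet vial 34 mm across, 60 mm high, loose bystander at the far edge, origin at its foot
Not all that is in view belongs to the job. Leave any yellow look-alike of the amber_bottle alone. There is more than one size of the wedge; the job needs the larger.

How it is judged:
On the way, in this order (a step that is already met when the one before it is completed fails the run):
1. the amber bottle stands upright in the tray, let go (x of amber_bottle in the frame of tray between -0.042 and 0.042 m and y of amber_bottle in the frame of tray between -0.097 and 0.097 m and z of amber_bottle in the frame of tray between -0.002 and 0.008 m and angle between amber_bottle's own z axis and vertical below 0.12 rad and linear speed of amber_bottle below 0.02 m/s and contact force between the fingers and amber_bottle below 0.1 N), for 0.2 s.
2. the wedge alone carries the display end: both front feet are just off the bench (height (world z) of front_foot_l between 0.0015 and 0.008 m and height (world z) of front_foot_r between 0.0015 and 0.008 m and contact force between wedge and balance above 2 N), for 0.2 s.
At the end, for the whole second after the job is handed in: Bottle upright at rest on the tray floor, let go. Wedge flat on the bench, gripped (12 N), its tip under the display end within 45 mm of the middle and 17 degrees, carrying the balance. Front feet 1.5 to 8 mm up, rear feet below 2 mm; balance at rest, untouched by the robot, moved under 30 mm (all of step 1 and all of step 2 and height (world z) of each of rear_foot_l, rear_foot_r below 0.002 m and contact force between the fingers and wedge above 12 N and contact force between each of the arm, the fingers and balance below 0.5 N and height (world z) of wedge below 0.004 m and angle between wedge's own z axis and vertical below 0.07 rad and linear speed of each of wedge, balance below 0.01 m/s and y of wedge_tip in the frame of balance between -0.045 and 0.045 m and x of wedge_tip in the frame of balance below 0.125 m and angle between the x axis of wedge and the x axis of balance, either way round below 0.3 rad and distance of balance from where it was at the start of the episode below 0.03 m); the arm keeps its last pose, push and grip.
It fails at once if the balance is jacked up too far (a front foot more than 14 mm up) (height (world z) of any of front_foot_l, front_foot_r above 0.014 m).
It fails at once if the amber bottle is knocked over (angle between amber_bottle's own z axis and vertical above 0.6 rad).
It fails at once if a bystander is moved more than 20 mm or knocked over (distance of any of ointment_jar, small_vial from where it was at the start of the episode above 0.02 m or angle between any of ointment_jar, small_vial's own z axis and vertical above 0.3 rad).
It also fails if it takes over 58 s, if anything falls off the work surface, if the arm or the gripper's body presses on something with over 40 N, if the wrist force passes 120 N, or if a joint passes its speed limit or range.

ROBOT

A 7-joint arm with a two-finger parallel gripper is mounted at the origin on the work surface; the furniture and walls round the work are solid. World frame = base frame: x ahead of the robot, y to its left, z up, the work surface at z = 0. Lengths are in m, angles in rad, forces in N, time in s.
With the tool pointing down it reaches from about 0.4 to 0.85 m from the base axis. Payload 6.9 kg.
Tool frame: the origin (TCP) lies on the centre line of the jaws, within the pads' length; the fingertips stand 8 mm ahead of it and the grasp point (between the pads) lies 11 mm behind it; z points along the fingers, y is the line along which they close (so a half turn about z gives the same grasp; the last joint's range is limited). The gripper opens to 85 mm and grips with 20 to 120 N. Pads are 22 mm wide; open, the fingers measure 114 mm over their backs; the gripper's body (76 mm by 85 mm) begins 54 mm behind the grasp point. The pads swing forward as they close: fully open they stand 13 mm farther back than shut.
Start: joints at [-1.073, 0.507, -0.238, 1.5, 0.126, 1.149, -0.155], TCP at [0.239, 0.578, 0.239] pointing down, gripper open.
Joint ranges: [-3.08, 3.08], [-0.24, 2.05], [-1.43, 1.35], [0, 2.5], [-1.52, 4.66], [0.17, 1.96], [-2.89, 2.89]. Speed limits (rad/s): [2.39, 2.39, 3.14, 3.14, 3.14, 3.14, 3.14].

INTERFACE

Orientations are given as a unit quaternion [w, x, y, z].
In Python, from rig import manip gives the robot as it stands.
- The arm moves only by the shell command python3 -m inch 'ROWS' [OPENING] [FORCE]. ROWS is JSON, a list that holds one entry, the list of rows, each a list of 4 numbers: the shift along the tool's x, y, z as a fraction of full scale, then the turn about the tool's z as a fraction of full scale. In form: [[[dx, dy, dz, yaw], ...]]. A call has exactly 8 rows; each row is the pose to reach, as a shift and turn from the pose commanded when the call began, along the tool's axes at that moment, turning the shorter way round; what a row does not reach only later rows make up. Full scale, the value 1, is 0.75 m for a shift and 180 degrees for a turn. A row lasts 1/10 s, in which the tool goes at most 50 mm and 8.59 degrees, less where a joint would pass 70% of its speed; a pose out of reach is approached as far as the arm can. A call with a number of a shift or a turn outside -1 to 1 is refused whole. A call with a gripper value outside its range is refused whole. OPENING is the opening, from 0 (shut) to 1 (fully open), set as the call begins (- or left out, the last holds). The fingers move at their own pace and stop on an object; FORCE is the grip in N (left out, the last holds). Time passes only in rows, so rows that repeat a pose let the fingers close, or fill a call up. It gives the time, the measured TCP pose, the force, the opening and the grip force at its end, in the units of the state.
- manip.read_state(): the state, without advancing time (a new reading comes with each control period).
- manip.capture(name): name is "side" or "top" or "wrist"; returns a dict with "pixels" (420x560x3 uint8, red, green, blue), "fov_y" (degrees; the focal length in pixels is half the picture's height over the tangent of half this angle, whatever the lens; pixels are square), "cx", "cy" (the principal point, pixels), "xyz" and "orientation" of the camera in the world. Camera axes: x right, y up, looking along -z (the intrinsics and any distortion apply to the point x, -y, -z); pixel columns grow to the right and rows downward; lengths in m; the calibration is good to about 2 mm. The wrist camera is an equidistant fisheye: a pixel r from the principal point sees the ray r / f radians off the axis. A picture is of the moment at which its call begins. There is no depth.
- manip.hand_in(): hands the job in; it is judged then, once.
Trained networks look in the newest picture that a camera, given by its name, has taken for a name from the list of things; names that differ only in an ending like _2 or _b are one class to them, and where a whole thing is asked for, a point or a joint stands for the part that bears it (a point fixed in the world has none). Each returns a list of dicts, best first, with "conf" (0 to 1); they miss things now and then, are a little off and sometimes report something else, mostly with a low value. They report only what shows in the picture. A call takes as long as a camera call. They do not tell look-alikes from the thing itself.
- manip.recognise(label, camera): "box" ([left, top, width, height] in pixels, round what is visible of it).
- manip.place_of(label, camera): "centre" ([row, column] in pixels: a listed point, or the origin of a listed thing).
The state is a dict: "time": time; "joint_pos": joint angles; "dq": joint speeds; "joint_torque": joint torques, N m; "tool_pos": TCP position; "tool_rot": TCP orientation; "force": force on the tool from outside, world axes, zero at the start; "ft_torque": the same for the moment, N m; "width": finger opening in m; "gripper_force": force on a finger pad.
Only numpy, scipy, OpenCV 4.12 (cv2) and the standard library are available. Lean on these libraries where they do the work, as an engineer would, in place of code of your own. Each camera call takes 0.05 s, during which the arm holds its last target. There are 200 camera calls.

## Working session

There is one attempt and no reset: what is moved stays moved. The work goes in short steps, Python scripts to look and compute and a shell command to move; the robot and the scene stay as the last step left them, time stands still between calls to the robot, and variables do not carry over. Pictures are saved under pics/ and viewed, at most 10 in all, crops included, and the job is handed in when it is done.

```bash
ls; mkdir -p pics
cat > h.py <<'E'
import numpy as np, cv2
from rig import manip
from scipy.spatial.transform import Rotation as R
def rot(q): return R.from_quat([q[1],q[2],q[3],q[0]])
def ray(c,px,fish=False):
    h=c["pixels"].shape[0]; f=h/2/np.tan(np.radians(c["fov_y"]/2))
    r,co=px; d=np.array([(co-c["cx"])/f,(r-c["cy"])/f])
    if fish:
        t=np.linalg.norm(d); v=np.array([*(d/t*np.sin(t)),np.cos(t)])
    else: v=np.array([d[0],d[1],1.])
    v=np.array([v[0],-v[1],-v[2]])
    return np.array(c["xyz"]),rot(c["orientation"]).apply(v)
def hit(c,px,z,fish=False):
    o,d=ray(c,px,fish); return o+d*(z-o[2])/d[2]
def proj(c,p,fish=False):
    h=c["pixels"].shape[0]; f=h/2/np.tan(np.radians(c["fov_y"]/2))
    v=rot(c["orientation"]).inv().apply(np.array(p)-c["xyz"]); v=np.array([v[0],-v[1],-v[2]])
    if fish:
        s=np.hypot(v[0],v[1]); t=np.arctan2(s,v[2]); return [c["cy"]+f*t*v[1]/s,c["cx"]+f*t*v[0]/s]
    return [c["cy"]+f*v[1]/v[2],c["cx"]+f*v[0]/v[2]]
def save(c,n): cv2.imwrite("pics/"+n,c["pixels"][:,:,::-1])
E
python3 - <<'E'
from h import *
np.set_printoptions(precision=4,suppress=True)
z=dict(front_edge=.0048,wedge_heel=.0125)
names="balance front_foot_l front_foot_r rear_foot_l rear_foot_r front_edge wedge wedge_tip wedge_heel amber_bottle tray ointment_jar small_vial".split()
for cam in ["top","side","wrist"]:
    c=manip.capture(cam); save(c,cam+"0.png"); print(cam,c["fov_y"],c["cx"],c["cy"],c["xyz"],c["orientation"])
    for n in names:
        for d in manip.place_of(n,cam)[:3]:
            print(n,round(d["conf"],2),np.round(d["centre"]),hit(c,d["centre"],z.get(n,0),cam=="wrist")[:2])
s=manip.read_state();print(s)
E
```

```text
pics
top 46.2566588818398 281.45174835071697 215.79784789166334 [0.2225 0.0171 1.7521] [ 0.7122  0.0393 -0.0304 -0.7003]
balance 0.87 [196. 357.] [ 0.4712 -0.2307]
front_foot_l 0.76 [217. 326.] [ 0.3948 -0.1177]
front_foot_l 0.57 [176. 328.] [ 0.5442 -0.1265]
front_foot_r 0.76 [217. 326.] [ 0.3948 -0.1177]
front_foot_r 0.57 [176. 328.] [ 0.5442 -0.1265]
front_edge 0.63 [194. 323.] [ 0.4769 -0.1059]
wedge 0.78 [260. 166.] [0.2306 0.4505]
wedge_heel 0.68 [182. 259.] [0.5134 0.1219]
amber_bottle 0.73 [270. 199.] [0.1991 0.3285]
amber_bottle 0.71 [193. 295.] [ 0.4797 -0.0081]
tray 0.71 [201. 200.] [0.4435 0.3332]
ointment_jar 0.5 [222. 194.] [0.3694 0.3519]
small_vial 0.47 [162. 270.] [0.592 0.084]
small_vial 0.31 [215. 245.] [0.3954 0.1713]
side 42.44616405715388 272.87576693578484 205.06229626734566 [1.4623 0.5635 0.9127] [0.4707 0.2424 0.3888 0.754 ]
balance 0.65 [211. 175.] [ 0.459  -0.2388]
balance 0.33 [253. 280.] [0.4951 0.1094]
front_foot_l 0.88 [211. 224.] [ 0.3984 -0.1136]
front_foot_l 0.69 [268. 376.] [0.4408 0.3499]
front_foot_l 0.62 [248. 298.] [0.4568 0.1439]
front_foot_r 0
[... 1330 characters left out ...]
 0.1263]
wedge_heel 0.71 [248. 206.] [0.282  0.4619]
wedge_heel 0.7 [368.  19.] [ 0.3865 -0.0892]
tray 0.9 [358. 192.] [0.4468 0.3428]
ointment_jar 0.48 [321. 172.] [0.373  0.3526]
{'time': 2.1, 'joint_pos': array([-1.0735,  0.5075, -0.2376,  1.5002,  0.1257,  1.1489, -0.1548]), 'dq': array([ 0.0016,  0.0001,  0.0004,  0.0007, -0.001 ,  0.0005,  0.0001]), 'joint_torque': array([  0.0003, -62.0354,  -2.1848, -24.9959,   0.0139,   0.0024,
         0.    ]), 'tool_pos': array([0.2387, 0.5776, 0.2393]), 'tool_rot': array([0.    , 0.1947, 0.9809, 0.    ]), 'force': array([ 0.1963, -0.7496, -0.6653]), 'ft_torque': array([0.0459, 0.0377, 0.0353]), 'gripper_force': 0.0, 'width': 0.08556726811832684}
```

Run:
```python
import cv2
i=cv2.imread("pics/side0.png")[120:400,60:500];cv2.imwrite("pics/s.png",cv2.resize(i,None,fx=1.8,fy=1.8,interpolation=2))
i=cv2.imread("pics/top0.png")[110:330,120:440];cv2.imwrite("pics/t.png",cv2.resize(i,None,fx=2.5,fy=2.5,interpolation=2))
```

```text
(no output)
```

View pics/t.png

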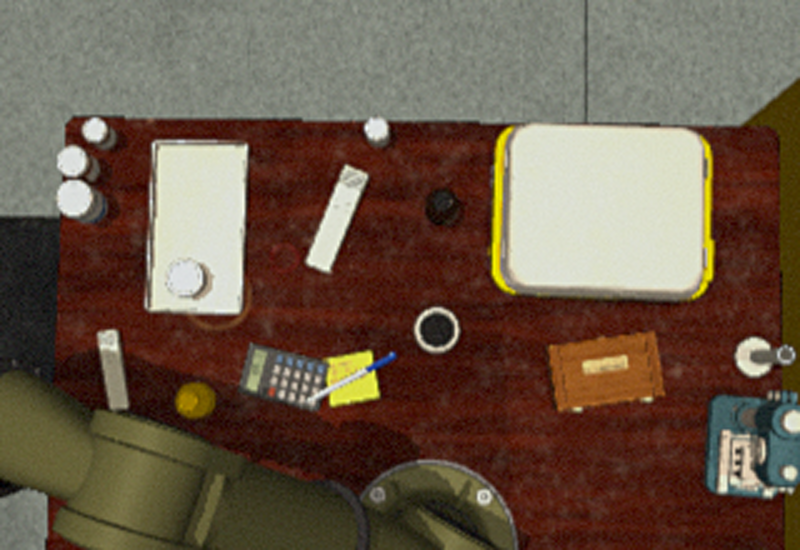

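View pics/s.png

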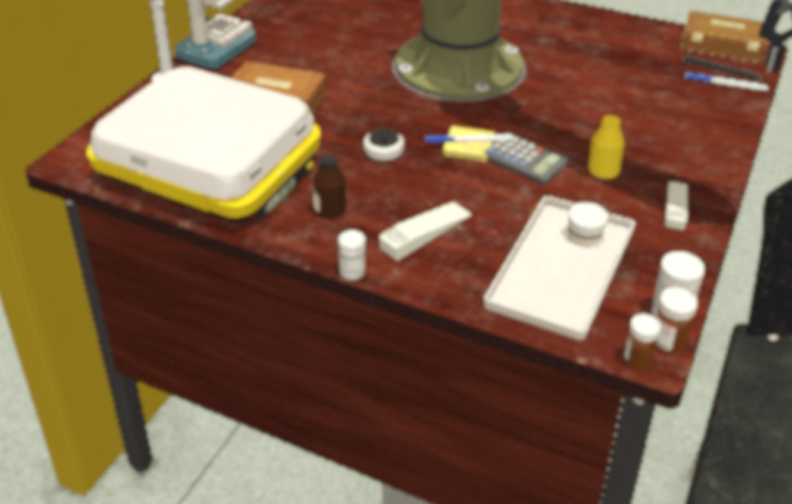

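The top crop shows the balance at the right (600,210). The dark amber bottle is in front of it at (442,207), and the large wedge lies at (337,218) with its heel at the far end. The small wedge is at (113,370) and the yellow look-alike bottle at (195,400). In the tray at (197,225), the jar is in the near half. The side crop agrees, with the vial at (352,255).

```bash
python3 -m inch '[[[-0.595,-0.602,0,0.375],[-0.595,-0.602,0,0.375],[-0.595,-0.602,0,0.375],[-0.595,-0.602,0,0.375],[-0.595,-0.602,0,0.375],[-0.595,-0.602,0,0.375],[-0.595,-0.602,0,0.375],[-0.595,-0.602,0,0.375]]]' 1 40
```

```text
time: 2.9
tool_pos: [0.3904, 0.2055, 0.2397]
tool_rot: [0.0, 0.709, 0.705, 0.001]
force: [2.0, 0.6, -1.0]
width: 0.0854
gripper_force: 0.0
```

```bash
python3 -m inch '[[[-0.1,0.05,0,0],[-0.2,0.1,0,0],[-0.27,0.118,0,0],[-0.28,0.118,0,0],[-0.28,0.118,0,0],[-0.28,0.118,0,0],[-0.28,0.118,0,0],[-0.28,0.118,0,0]]]'
cat > look.py <<'E'
from h import *
import sys
np.set_printoptions(precision=4,suppress=True)
z=dict(front_edge=.0048,wedge_heel=.0125)
tag=sys.argv[1]; cams=sys.argv[2].split(','); names=sys.argv[3:]
for cam in cams:
    c=manip.capture(cam); save(c,cam+tag+".png"); print(cam)
    for n in names:
        for d in manip.place_of(n,cam)[:3]:
            print(n,round(d["conf"],2),np.round(d["centre"]),hit(c,d["centre"],z.get(n,0),cam=="wrist")[:2])
s=manip.read_state();print(s["time"],s["tool_pos"],s["tool_rot"],s["force"],s["width"],s["gripper_force"])
E
python3 look.py 1 wrist,top amber_bottle balance front_foot_l front_edge wedge_heel wedge_tip tray small_vial
```

```text
time: 3.7
tool_pos: [0.4783, -0.0012, 0.2392]
tool_rot: [-0.0, 0.706, 0.708, 0.0]
force: [1.2, 0.7, 0.0]
width: 0.0854
gripper_force: 0.0
wrist
amber_bottle 0.73 [182. 280.] [ 0.4796 -0.0047]
balance 0.73 [338. 275.] [ 0.4735 -0.2337]
wedge_heel 0.78 [ 75. 314.] [0.516  0.1193]
wedge_tip 0.56 [ 39. 205.] [0.393  0.1662]
tray 0.67 [108. 371.] [0.5848 0.0856]
small_vial 0.63 [108. 369.] [0.5825 0.0851]
top
amber_bottle 0.75 [271. 203.] [0.1955 0.3145]
balance 0.79 [195. 358.] [ 0.4738 -0.2332]
balance 0.66 [198. 257.] [0.4568 0.1296]
front_foot_l 0.88 [217. 324.] [ 0.394  -0.1131]
front_foot_l 0.86 [175. 328.] [ 0.5474 -0.1233]
front_foot_l 0.64 [192. 322.] [ 0.4827 -0.1044]
front_edge 0.58 [193. 325.] [ 0.4785 -0.1127]
wedge_heel 0.64 [247. 166.] [0.2782 0.4494]
wedge_heel 0.57 [183. 261.] [0.5103 0.1157]
wedge_heel 0.49 [224. 192.] [0.3594 0.3563]
wedge_tip 0.85 [215. 247.] [0.3977 0.1656]
wedge_tip 0.82 [271. 169.] [0.1909 0.4357]
tray 0.66 [201. 202.] [0.4443 0.3271]
small_vial 0.55 [162. 268.] [0.5915 0.0924]
4.6 [ 0.4786 -0.0026  0.2393] [-0.      0.7068  0.7074 -0.    ] [-0.4691 -0.185  -0.8889] 0.08552288911198488 0.0
```

View pics/wrist1.png

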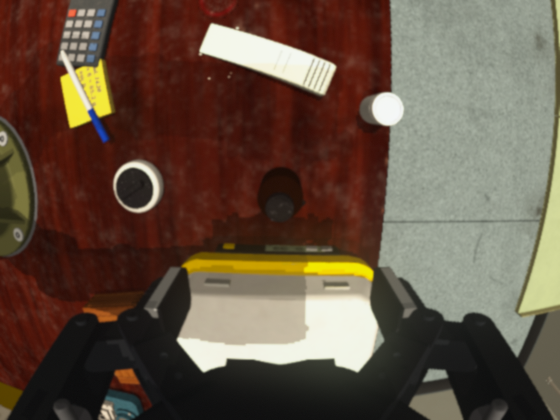

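```bash
python3 -m inch '[[[-0.005,0,0.06,0],[-0.005,0,0.12,0],[-0.005,0,0.18,0],[-0.005,0,0.22,0],[-0.005,0,0.245,0],[-0.005,0,0.255,0],[-0.005,0,0.255,0],[-0.005,0,0.255,0]]]' 1 40
python3 -m inch '[[[0,0,0,0],[0,0,0,0],[0,0,0,0],[0,0,0,0],[0,0,0,0],[0,0,0,0],[0,0,0,0],[0,0,0,0]]]' 0 40
```

```text
time: 5.4
tool_pos: [0.4792, -0.0064, 0.0488]
tool_rot: [0.0, 0.707, 0.707, 0.0]
force: [-0.4, -0.1, -0.1]
width: 0.0856
gripper_force: 0.0
time: 6.2
tool_pos: [0.4789, -0.0064, 0.049]
tool_rot: [0.0, 0.707, 0.707, 0.001]
force: [-1.7, 1.4, 8.5]
width: 0.0446
gripper_force: 39.5
```

```bash
python3 -m inch '[[[0,0,-0.01,0],[0,0,-0.02,0],[0,0,-0.04,0],[0,0,-0.06,0],[0,0,-0.08,0],[0,0,-0.09,0],[0,0,-0.1,0],[0,0,-0.1,0]]]'
python3 look.py 2 side,wrist amber_bottle balance tray ointment_jar
python3 - <<'E'
import cv2
i=cv2.imread("pics/side2.png")[100:350,150:470];j=cv2.imread("pics/wrist2.png")[100:350,130:450]
cv2.imwrite("pics/v2.png",cv2.resize(cv2.hconcat([i,j]),(800,312)))
E
```

```text
time: 7.0
tool_pos: [0.4789, -0.0063, 0.1238]
tool_rot: [0.0, 0.707, 0.707, 0.0]
force: [-0.6, -0.5, -1.9]
width: 0.0445
gripper_force: 41.5
side
amber_bottle 0.98 [213. 394.] [0.1951 0.3261]
amber_bottle 0.66 [215. 244.] [ 0.3899 -0.052 ]
amber_bottle 0.55 [249. 282.] [0.4795 0.1074]
balance 0.71 [214. 176.] [ 0.4728 -0.2284]
tray 0.76 [268. 371.] [0.4466 0.3406]
wrist
amber_bottle 0.56 [242. 280.] [ 0.4799 -0.0371]
7.5 [ 0.4785 -0.0064  0.1228] [-0.0001  0.7068  0.7074 -0.0002] [-0.5277 -0.6626 -2.1913] 0.04473306566868871 41.485683731152676
```

View pics/v2.png

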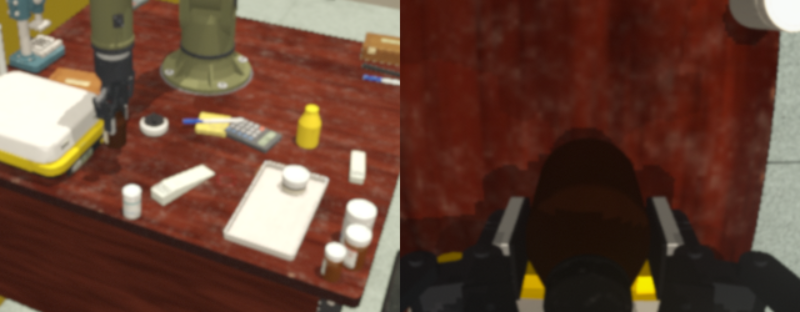

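The bottle is held between the pads and clear of the bench, and nothing else has moved.

```bash
python3 -m inch '[[[0.03,0.005,0,0],[0.09,0.01,0,0],[0.155,0.015,0,0],[0.22,0.02,0,0],[0.285,0.03,0,0],[0.35,0.04,0,0],[0.41,0.046,0,0],[0.455,0.048,0,0]]]'
python3 look.py 3 side,top,wrist amber_bottle tray ointment_jar
python3 - <<'E'
import cv2
i=cv2.imread("pics/side3.png")[100:350,230:550];j=cv2.imread("pics/wrist3.png")[100:350,130:450]
cv2.imwrite("pics/v3.png",cv2.resize(cv2.hconcat([i,j]),(800,312)))
E
```

```text
time: 8.3
tool_pos: [0.5139, 0.3388, 0.1226]
tool_rot: [-0.0, 0.706, 0.708, 0.0]
force: [1.0, -0.5, -2.4]
width: 0.0444
gripper_force: 41.4
side
amber_bottle 0.77 [211. 394.] [0.1864 0.3242]
amber_bottle 0.57 [257. 364.] [0.4134 0.3108]
tray 0.69 [268. 373.] [0.4465 0.3452]
tray 0.36 [257. 364.] [0.4164 0.3108]
ointment_jar 0.6 [249. 386.] [0.3603 0.3516]
top
amber_bottle 0.68 [185. 262.] [0.5047 0.113 ]
amber_bottle 0.66 [178. 200.] [0.5268 0.3392]
ointment_jar 0.26 [195. 322.] [ 0.4728 -0.1027]
wrist
amber_bottle 0.79 [241. 280.] [0.5157 0.3029]
tray 0.59 [198. 197.] [0.4467 0.3413]
ointment_jar 0.98 [190. 119.] [0.3734 0.3493]
8.9 [0.5146 0.3342 0.1232] [0.     0.7072 0.707  0.0001] [-0.8016  0.1708 -1.9991] 0.04465877801531197 41.467550337547436
```

View pics/v3.png

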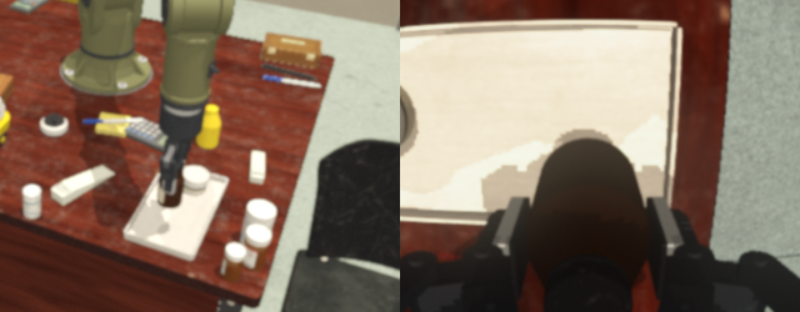

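```bash
python3 -m inch '[[[0,0,0.025,0],[0,0,0.05,0],[0,0,0.07,0],[0,0,0.085,0],[0,0,0.092,0],[0,0,0.095,0],[0,0,0.096,0],[0,0,0.096,0]]]'
```

```text
time: 9.7
tool_pos: [0.5147, 0.3351, 0.0516]
tool_rot: [0.0, 0.707, 0.707, 0.0]
force: [-0.9, 0.2, -1.9]
width: 0.0447
gripper_force: 41.4
```

```bash
python3 -m inch '[[[0,0,0.001,0],[0,0,0.001,0],[0,0,0.001,0],[0,0,0.001,0],[0,0,0.001,0],[0,0,0.001,0],[0,0,0.001,0],[0,0,0.001,0]]]'
python3 -m inch '[[[0,0,0,0],[0,0,0,0],[0,0,0,0],[0,0,0,0],[0,0,0,0],[0,0,0,0],[0,0,0,0],[0,0,0,0]]]' 1 40
python3 -m inch '[[[0,0,-0.02,0],[0,0,-0.05,0],[0,0,-0.1,0],[0,0,-0.15,0],[0,0,-0.15,0],[0,0,-0.15,0],[0,0,-0.15,0],[0,0,-0.15,0]]]'
python3 look.py 4 side,wrist amber_bottle wedge_heel wedge_tip
```

```text
time: 10.5
tool_pos: [0.5146, 0.3352, 0.0508]
tool_rot: [0.0, 0.707, 0.707, 0.001]
force: [-0.7, 0.9, 5.7]
width: 0.0446
gripper_force: 42.2
time: 11.3
tool_pos: [0.5143, 0.3349, 0.0503]
tool_rot: [0.0, 0.707, 0.707, -0.0]
force: [0.7, -0.5, 0.3]
width: 0.0853
gripper_force: 0.0
time: 12.1
tool_pos: [0.5136, 0.3346, 0.1614]
tool_rot: [-0.0, 0.707, 0.707, -0.001]
force: [-0.0, -0.3, 0.2]
width: 0.0854
gripper_force: 0.0
side
amber_bottle 0.69 [214. 396.] [0.198  0.3333]
amber_bottle 0.57 [281. 358.] [0.5078 0.3252]
wedge_heel 0.9 [249. 281.] [0.4931 0.1126]
wedge_heel 0.62 [241. 435.] [0.2857 0.4614]
wedge_tip 0.57 [238. 317.] [0.3951 0.1725]
wedge_tip 0.52 [224. 440.] [0.1875 0.455 ]
wrist
amber_bottle 0.95 [200.  23.] [0.2065 0.333 ]
amber_bottle 0.82 [197. 280.] [0.5156 0.333 ]
wedge_heel 0.91 [374. 281.] [0.5167 0.1174]
wedge_heel 0.65 [82. 52.] [0.2831 0.4613]
wedge_tip 0.79 [334. 176.] [0.3909 0.1653]
wedge_tip 0.58 [355. 235.] [0.461  0.1379]
wedge_tip 0.56 [110.   2.] [0.184  0.4446]
12.5 [0.5143 0.3349 0.1626] [ 0.      0.7068  0.7074 -0.0002] [ 0.394  -1.1937  0.6468] 0.08544294719638174 0.0
```

```bash
python3 -m inch '[[[-0.06,0,0,0.611],[-0.12,0,0,0.611],[-0.18,0,0,0.611],[-0.24,0,0,0.611],[-0.285,0,0,0.611],[-0.285,0,0,0.611],[-0.285,0,0,0.611],[-0.285,0,0,0.611]]]'
python3 -m inch '[[[0,0,0,0.229],[0,0,0,0.229],[0,0,0,0.229],[0,0,0,0.229],[0,0,0,0.229],[0,0,0,0.229],[0,0,0,0.229],[0,0,0,0.229]]]'
python3 look.py 5 wrist,side amber_bottle wedge wedge_heel wedge_tip small_vial
python3 - <<'E'
import cv2
i=cv2.imread("pics/side5.png")[150:400,230:550];j=cv2.imread("pics/wrist5.png")[90:407,77:483]
cv2.imwrite("pics/v5.png",cv2.hconcat([cv2.resize(i,(400,312)),cv2.resize(j,(400,312))]))
E
```

```text
time: 13.3
tool_pos: [0.5146, 0.1208, 0.163]
tool_rot: [-0.0, 0.983, 0.181, 0.0]
force: [1.1, 0.4, -0.4]
width: 0.0851
gripper_force: 0.0
time: 14.1
tool_pos: [0.5145, 0.1212, 0.1628]
tool_rot: [-0.0, 0.985, -0.172, 0.0]
force: [-0.2, -0.8, -0.8]
width: 0.0855
gripper_force: 0.0
wrist
amber_bottle 0.76 [256. 103.] [0.5184 0.3323]
wedge 0.71 [252. 282.] [0.4594 0.1397]
wedge_heel 0.87 [408. 124.] [0.2906 0.4535]
wedge_heel 0.83 [200. 284.] [0.5132 0.1189]
wedge_tip 0.63 [312. 279.] [0.3921 0.1674]
small_vial 0.91 [110. 293.] [0.5867 0.0838]
side
amber_bottle 0.76 [215. 394.] [0.2054 0.3301]
amber_bottle 0.56 [284. 360.] [0.5156 0.3329]
wedge 0.86 [246. 297.] [0.452  0.1398]
wedge 0.85 [237. 433.] [0.2541 0.4507]
wedge_heel 0.81 [252. 279.] [0.5077 0.1142]
wedge_heel 0.81 [242. 434.] [0.293  0.4606]
wedge_tip 0.69 [224. 438.] [0.1899 0.45  ]
wedge_tip 0.59 [236. 315.] [0.3915 0.1664]
14.7 [0.5145 0.1212 0.1628] [ 0.      0.9849 -0.1729 -0.    ] [-0.0515 -0.6725 -0.1811] 0.08539227781635034 0.0
```

View pics/v5.png

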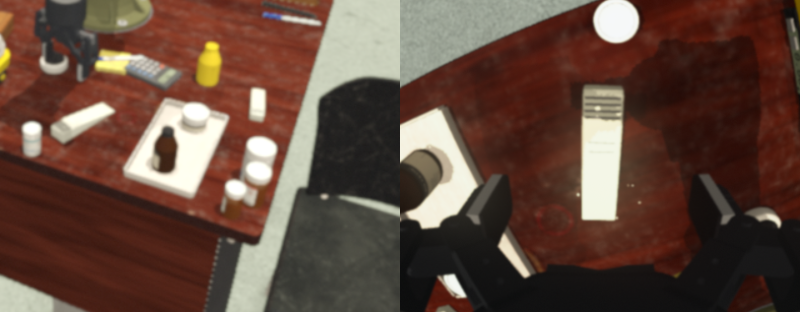

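```bash
python3 -m inch '[[[0,0.002,0.05,0],[0,0.002,0.1,0],[0,0.002,0.14,0],[0,0.002,0.17,0],[0,0.002,0.19,0],[0,0.002,0.199,0],[0,0.002,0.201,0],[0,0.002,0.201,0]]]'
python3 -m inch '[[[0,0,0,0],[0,0,0,0],[0,0,0,0],[0,0,0,0],[0,0,0,0],[0,0,0,0],[0,0,0,0],[0,0,0,0]]]' 0 70
```

```text
time: 15.5
tool_pos: [0.5143, 0.1197, 0.0124]
tool_rot: [-0.0, 0.985, -0.173, 0.0]
force: [0.6, -0.4, 0.1]
width: 0.0852
gripper_force: 0.0
time: 16.3
tool_pos: [0.5143, 0.1199, 0.0128]
tool_rot: [-0.0, 0.985, -0.173, 0.0]
force: [-1.2, 0.5, 7.0]
width: 0.0348
gripper_force: 70.0
```

```bash
python3 -m inch '[[[0,0,-0.005,0],[0,0,-0.015,0],[0,0,-0.03,0],[0,0,-0.045,0],[0,0,-0.053,0],[0,0,-0.053,-0.047],[0,0,-0.053,-0.095],[0,0,-0.053,-0.14]]]'
python3 - <<'E'
from h import *
np.set_printoptions(precision=4,suppress=True)
c=manip.capture("top"); save(c,"top6.png")
hsv=cv2.cvtColor(c["pixels"],cv2.COLOR_RGB2HSV)
m=cv2.inRange(hsv,(22,150,110),(34,255,255)); m[:, :300]=0; m[:,430:]=0; m[:145]=0; m[250:]=0
P=np.argwhere(m); W=np.array([hit(c,p,.045)[:2] for p in P])
r=cv2.minAreaRect(W.astype(np.float32)*1000); print(len(P),r, cv2.boxPoints(r))
w=manip.capture("wrist"); save(w,"wrist6.png")
for n in ["wedge_tip","wedge_heel","wedge"]:
    for d in manip.place_of(n,"wrist")[:2]: print(n,d["conf"],hit(w,d["centre"],.04,True))
print(manip.read_state()["tool_pos"],manip.read_state()["tool_rot"])
E
```

```text
time: 17.1
tool_pos: [0.5141, 0.1199, 0.0523]
tool_rot: [0.0, 0.999, 0.049, 0.0]
force: [-0.9, -0.3, -0.9]
width: 0.0343
gripper_force: 69.7
451 ((471.6145935058594, -234.04664611816406), (313.2573547363281, 236.87091064453125), 89.35075378417969) [[ 351.4119 -389.3232]
 [ 588.2676 -392.0073]
 [ 591.8173  -78.7701]
 [ 354.9615  -76.086 ]]
wedge_heel 0.62 [0.5054 0.1185 0.04  ]
wedge 0.85 [0.457  0.1148 0.04  ]
wedge 0.78 [0.3181 0.3829 0.04  ]
[0.514  0.1197 0.052 ] [-0.0001  0.999   0.044   0.0001]
```

```bash
python3 -m inch '[[[-0.007,0.009,0,-0.045],[-0.015,0.018,0,-0.09],[-0.022,0.028,0,-0.135],[-0.03,0.038,0,-0.18],[-0.037,0.047,0,-0.225],[-0.045,0.056,0,-0.27],[-0.052,0.065,0,-0.315],[-0.0587,0.0737,0,-0.36]]]'
python3 -m inch '[[[0,0,0,-0.045],[0,0,0,-0.09],[0,0,0,-0.108],[0,0,0,-0.108],[0,0,0.01,-0.108],[0,0,0.02,-0.108],[0,0,0.03,-0.108],[0,0,0.03,-0.108]]]'
python3 look.py 7 wrist,top,side wedge_tip wedge_heel wedge small_vial
python3 - <<'E'
import cv2
i=cv2.imread("pics/side7.png")[150:337,150:390];j=cv2.imread("pics/wrist7.png")[90:407,77:483]
cv2.imwrite("pics/v7.png",cv2.hconcat([cv2.resize(i,(400,312),interpolation=2),cv2.resize(j,(400,312))]))
E
```

```text
time: 18.15
tool_pos: [0.4749, 0.0602, 0.0517]
tool_rot: [0.0, 0.818, 0.575, -0.0]
force: [-0.1, -0.2, -0.7]
width: 0.0345
gripper_force: 69.8
time: 18.95
tool_pos: [0.4744, 0.0606, 0.0279]
tool_rot: [-0.001, 0.71, 0.704, -0.001]
force: [-0.1, -0.0, -1.0]
width: 0.0345
gripper_force: 69.7
wrist
wedge_heel 0.84 [282. 282.] [0.4765 0.0511]
wedge 0.71 [353. 280.] [ 0.4748 -0.0102]
wedge 0.25 [284. 279.] [0.4746 0.043 ]
small_vial 0.97 [212. 465.] [0.5848 0.085 ]
top
wedge_tip 0.76 [192. 312.] [ 0.4839 -0.0663]
wedge_tip 0.55 [272. 166.] [0.1876 0.4456]
wedge_heel 0.64 [248. 165.] [0.2743 0.4499]
wedge_heel 0.47 [182. 203.] [0.5107 0.3228]
wedge 0.6 [176. 329.] [ 0.5409 -0.1284]
wedge 0.59 [259. 166.] [0.2353 0.4471]
wedge 0.49 [188. 293.] [0.4952 0.0022]
small_vial 0.4 [162. 268.] [0.59   0.0909]
small_vial 0.39 [194. 361.] [ 0.4776 -0.244 ]
side
wedge_tip 0.6 [224. 227.] [ 0.4481 -0.0746]
wedge_tip 0.52 [224. 437.] [0.1912 0.4484]
wedge_heel 0.91 [234. 263.] [0.4594 0.0432]
wedge_heel 0.76 [242. 435.] [0.2924 0.4618]
wedge 0.87 [231. 249.] [ 0.4488 -0.0045]
wedge 0.72 [236. 431.] [0.2544 0.4452]
wedge 0.27 [219. 125.] [ 0.5539 -0.3439]
small_vial 0.86 [273. 258.] [0.5882 0.0949]
small_vial 0.3 [209. 224.] [ 0.3911 -0.1175]
19.7 [0.4752 0.0607 0.0293] [0.     0.7101 0.7041 0.    ] [ 0.1042  0.7169 -1.064 ] 0.03430018491985878 69.68429803848267
```

View pics/v7.png

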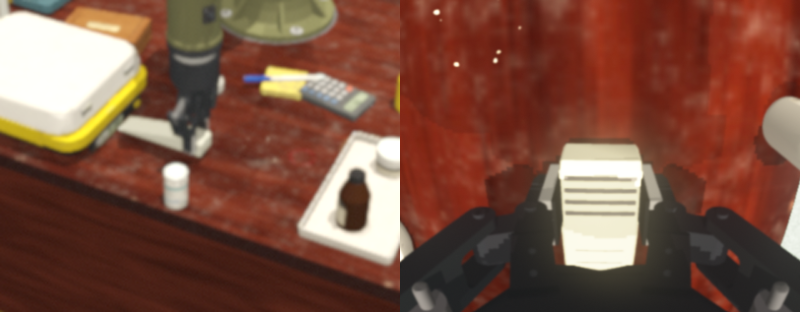

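```bash
python3 -m inch '[[[0,0,0.005,0],[0,0,0.01,0],[0,0,0.015,0],[0,0,0.019,0],[0,0,0.021,0],[0,0,0.0222,0],[0,0,0.0222,0],[0,0,0.0222,0]]]'
```

```text
time: 20.5
tool_pos: [0.475, 0.0607, 0.0128]
tool_rot: [-0.0, 0.71, 0.704, -0.0]
force: [-2.2, -0.1, 4.3]
width: 0.0348
gripper_force: 70.1
```

```bash
python3 -m inch '[[[-0.008,0,0,0],[-0.016,0,0,0],[-0.024,0,0,0],[-0.032,0,0,0],[-0.04,0,0,0],[-0.047,0,0,0],[-0.047,0,0,0],[-0.047,0,0,0]]]'
python3 -m inch '[[[-0.001,0,0,0],[-0.002,0,0,0],[-0.003,0,0,0],[-0.004,0,0,0],[-0.005,0,0,0],[-0.006,0,0,0],[-0.007,0,0,0],[-0.008,0,0,0]]]'
python3 -m inch '[[[-0.001,0,0,0],[-0.002,0,0,0],[-0.003,0,0,0],[-0.004,0,0,0],[-0.005,0,0,0],[-0.006,0,0,0],[-0.007,0,0,0],[-0.008,0,0,0]]]'
python3 -m inch '[[[-0.001,0,0,0],[-0.002,0,0,0],[-0.003,0,0,0],[-0.004,0,0,0],[-0.005,0,0,0],[-0.006,0,0,0],[-0.007,0,0,0],[-0.008,0,0,0]]]'
```

```text
time: 21.3
tool_pos: [0.4751, 0.0239, 0.0128]
tool_rot: [0.001, 0.711, 0.704, -0.0]
force: [0.3, -0.7, 5.0]
width: 0.0346
gripper_force: 70.5
time: 22.1
tool_pos: [0.4751, 0.0196, 0.0128]
tool_rot: [0.0, 0.71, 0.704, 0.0]
force: [-0.1, 4.2, 6.3]
width: 0.0346
gripper_force: 70.5
time: 22.9
tool_pos: [0.475, 0.0158, 0.0128]
tool_rot: [-0.001, 0.709, 0.705, 0.001]
force: [-0.8, 12.6, 6.7]
width: 0.0345
gripper_force: 70.6
time: 23.7
tool_pos: [0.4752, 0.0102, 0.0128]
tool_rot: [-0.001, 0.709, 0.705, 0.001]
force: [1.1, 11.7, 5.2]
width: 0.0346
gripper_force: 70.5
```

```bash
python3 -m inch '[[[-0.002,0,0,0],[-0.004,0,0,0],[-0.006,0,0,0],[-0.008,0,0,0],[-0.01,0,0,0],[-0.012,0,0,0],[-0.014,0,0,0],[-0.014,0,0,0]]]'
python3 look.py 8 top,side,wrist front_foot_l front_edge wedge_heel wedge_tip balance
python3 - <<'E'
from h import *
c=manip.capture("top")
def f(pix):
    hsv=cv2.cvtColor(pix,cv2.COLOR_RGB2HSV)
    m=cv2.inRange(hsv,(22,150,110),(34,255,255)); m[:, :300]=0; m[:,430:]=0; m[:145]=0; m[250:]=0
    P=np.argwhere(m); W=np.array([hit(c,p,.045)[:2] for p in P])
    return cv2.minAreaRect(W.astype(np.float32)*1000)
for n in ["top0","top6"]: print(f(cv2.imread(f"pics/{n}.png")[:,:,::-1].copy()))
print(f(c["pixels"]))
a=cv2.imread("pics/side2.png")[150:290,80:280];a0=cv2.imread("pics/side0.png")[150:290,80:280];b=cv2.imread("pics/side8.png")[150:290,80:280]
cv2.imwrite("pics/v8.png",cv2.hconcat([cv2.resize(x,(400,280),interpolation=2) for x in (a0,b)]))
E
```

```text
time: 24.5
tool_pos: [0.4751, -0.0005, 0.0128]
tool_rot: [-0.001, 0.709, 0.705, 0.001]
force: [0.7, 10.9, 5.8]
width: 0.0347
gripper_force: 70.4
top
front_foot_l 0.95 [216. 328.] [ 0.3963 -0.1241]
front_foot_l 0.72 [177. 328.] [ 0.5383 -0.1244]
front_edge 0.95 [195. 324.] [ 0.473  -0.1095]
front_edge 0.28 [215. 327.] [ 0.4004 -0.1216]
wedge_heel 0.58 [247. 168.] [0.2773 0.4408]
wedge_tip 0.69 [273. 166.] [0.1844 0.4476]
balance 0.96 [194. 360.] [ 0.4797 -0.2411]
side
front_foot_l 0.89 [211. 223.] [ 0.4012 -0.1136]
front_foot_l 0.6 [239. 193.] [ 0.5445 -0.1247]
front_edge 0.96 [223. 215.] [ 0.4664 -0.1029]
wedge_heel 0.82 [240. 434.] [0.2822 0.459 ]
wedge_heel 0.67 [228. 246.] [ 0.4545 -0.0119]
wedge_heel 0.51 [267. 373.] [0.4562 0.3458]
wedge_tip 0.63 [223. 436.] [0.1886 0.4445]
balance 0.77 [215. 176.] [ 0.4736 -0.2258]
wrist
front_foot_l 0.93 [409. 170.] [ 0.3946 -0.1217]
wedge_heel 0.73 [284. 280.] [ 0.4764 -0.0026]
wedge_heel 0.65 [353. 277.] [ 0.4746 -0.0464]
25.4 [ 0.4751 -0.0006  0.0128] [-0.0007  0.7091  0.7051  0.0012] [ 0.0129 10.729   6.3118] 0.03465673200750105 70.447096824646
((471.6145935058594, -234.04664611816406), (313.2573547363281, 236.87091064453125), 89.35075378417969)
((471.6145935058594, -234.04664611816406), (313.2573547363281, 236.87091064453125), 89.35075378417969)
((471.5286865234375, -237.6053924560547), (308.4459533691406, 233.4900665283203), 88.58370208740234)
```

View pics/v8.png

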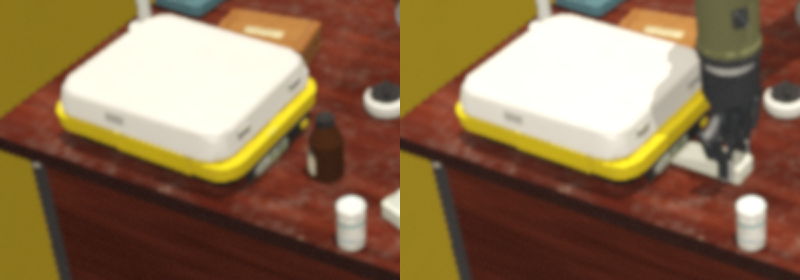

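```bash
cat > lift.py <<'E'
from h import *
import sys
np.set_printoptions(precision=2,suppress=True)
c=manip.capture("side"); save(c,sys.argv[1])
g=lambda n:cv2.GaussianBlur(cv2.cvtColor(cv2.imread("pics/"+n),cv2.COLOR_BGR2GRAY),(0,0),1).astype(np.float32)
def flow(A,B,x0,y0,x1,y1):
    T=A[y0:y1,x0:x1]; w=np.eye(2,3,dtype=np.float32); w[:,2]=[x0,y0]
    cc,w=cv2.findTransformECC(T,B,w,cv2.MOTION_TRANSLATION,(3,100,1e-5)); return w[:,2]-[x0,y0]
# region, approx world point
Rg={"front":((165,222,205,247),(.585,-.10,.04)),"mid":((135,195,160,235),(.588,-.25,.05)),"rear":((100,190,122,222),(.588,-.38,.05))}
A=g("side0.png")
for n in sys.argv[1:]+["side3.png"]:
    B=g(n); J=[];b=[]
    for k,(r,p) in Rg.items():
        p=np.array(p); d=flow(A,B,*r); print(n,k,d)
        q=lambda v: np.array(proj(c,v))[::-1]
        e=1e-3; rel=p-[.58,-.345,0]
        # params: shift x, shift y (mm), front-foot lift mm (foot 224 mm ahead of rear feet)
        rotv=np.array([0,-rel[2],rel[1]])/224e-3*e
        J.append(np.stack([(q(p+v)-q(p)) for v in (np.array([e,0,0]),np.array([0,e,0]),rotv)],1)); b.append(d)
    x,res,_,_=np.linalg.lstsq(np.vstack(J),np.concatenate(b),rcond=None); print("shift x,y, foot lift mm",x,res)
E
python3 lift.py side9.png
```

```text
side9.png front [-0.54 -0.91]
side9.png mid [-1.12 -0.6 ]
side9.png rear [-0.24  0.01]
shift x,y, foot lift mm [ 0.12 -1.32  2.5 ] [0.35]
side3.png front [-0.09  0.01]
side3.png mid [-0.5  -0.01]
side3.png rear [-0.03  0.12]
shift x,y, foot lift mm [ 0.57 -0.14  0.4 ] [0.13]
```

```bash
python3 -m inch '[[[-0.0015,0,0,0],[-0.003,0,0,0],[-0.0045,0,0,0],[-0.006,0,0,0],[-0.0075,0,0,0],[-0.009,0,0,0],[-0.0105,0,0,0],[-0.0105,0,0,0]]]'
python3 lift.py side10.png; python3 lift.py side11.png | head -4
```

```text
time: 26.3
tool_pos: [0.475, -0.0083, 0.0128]
tool_rot: [-0.001, 0.709, 0.705, 0.001]
force: [0.0, 11.2, 5.6]
width: 0.0343
gripper_force: 70.5
side10.png front [-0.71 -1.36]
side10.png mid [-1.28 -0.87]
side10.png rear [-0.41 -0.05]
shift x,y, foot lift mm [-0.13 -1.78  3.49] [0.33]
side3.png front [-0.09  0.01]
side3.png mid [-0.5  -0.01]
side3.png rear [-0.03  0.12]
shift x,y, foot lift mm [ 0.57 -0.14  0.4 ] [0.13]
side11.png front [-0.71 -1.37]
side11.png mid [-1.25 -0.85]
side11.png rear [-0.4  -0.04]
shift x,y, foot lift mm [-0.09 -1.7   3.54] [0.3]
```

```bash
python3 -m inch '[[[0,0,0,0],[0,0,0,0],[0,0,0,0],[0,0,0,0],[0,0,0,0],[0,0,0,0],[0,0,0,0],[0,0,0,0]]]'; python3 -c "
from rig import manip
print(manip.hand_in())"
```

```text
time: 27.2
tool_pos: [0.475, -0.0083, 0.0128]
tool_rot: [-0.001, 0.709, 0.705, 0.001]
force: [-0.6, 11.8, 6.3]
width: 0.0346
gripper_force: 70.5
the job is handed in; nothing more can be done
None
```

I handed the job in at about 27 s with no verdict returned: the amber bottle stands upright in the tray, and the wedge, still gripped at 70 N, is under the display end with the front feet an estimated 3.5–4.7 mm up; the balance slid about 2 mm.

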